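# Uncover the bayonet socket

## Task

Uncover the bayonet socket in the black mount so that the objective cell can go in: with the fingertips press the steel snap tab at the mount's side fully in, so that the dust cover is released and springs forward a little, then push the cover along its guides until the round socket is completely open. Leave the cover lying flat on the mount's own ledge; do not lift it or tip it, and leave the loose parts standing around the mount undisturbed.

Things in the scene. Friction and masses are not known exactly. Their poses are not given: they have to be found in the camera images.
- mount: Fixed black mount, a bed 100 mm wide (own x -50 to 50), 214 mm long (own y -54 to 160), flat top 40 mm above the shelf. Origin on the shelf under the socket's axis; own z up. The cover slides off in own +y, onto the ledge. Guide bars at x = 40.5 to 48.5 either side, with keeper strips over the cover's edges up to y = 25; highest point 10.5 mm above the top. It is turned only about the vertical.
- socket (a point): Centre of the mouth of the round bayonet socket, a 50 mm bore in the mount's flat top (40 mm above the shelf), hidden under the cover at the start; axes as the mount's.
- ledge (a point): Middle of the open ledge, the same flat top (40 mm above the shelf) beyond the socket: mount x = 0, y = 110. It runs from y = 60 to its open end, without a stop, at y = 160, between curbs 5 mm high.
- tab: Sprung steel snap tab: a rocker at the mount's -x side on a pin along own y at mount x = -60, y = 0, 50 mm above the shelf (its origin). Pressing its outer end down lifts the tooth at its inner end (over x = -38 to -32) out of a notch in the cover's edge. Tilt 0 at rest, cover free from about 0.2 rad, stop at 0.34 rad (pad 11 mm down). Takes 2 to 4 N, springs back by itself.
- tab_pad (a point): Centre of the top face of the tab's ribbed press pad, 24 mm (x) by 22 mm (y); at rest 52.5 mm above the shelf at mount x = -94, y = 0. Press straight down. Nothing stands under or outward of the pad.
- cover: Loose flat aluminium dust cover, 78 (x) by 84 (y) by 6 mm, 95 g, over the socket. Origin: centre of underside, at the start at mount x = 0, y = 0 to 2, z = 40 mm; axes as the mount's. When freed, a sprung plunger moves it on to y = 6 to 7 mm and it stays free when the tab is let go; then it slides with 1 to 2 N. Socket open from cover y = 67 mm; cover wholly on the mount up to y = 118 mm.
- cover_ridge (a point): Middle of the rear (-y) face of the straight thumb ridge across the cover: 50 mm long in x, 6 mm thick, 12 mm high above the cover's top face (which is 46 mm above the shelf). The point is 8 mm ahead (+y) of the cover's centre, 52 mm above the shelf. Push this face towards own +y; at the start the cover is flat and bare for 50 mm behind it.
- objective_cell: Loose black objective cell, 58 mm across, 44 mm high, standing by the mount's +x side; bystander. Origin: centre of underside.
- lens_disk: Loose clear quartz lens disk, 50 mm across, 11 mm thick, lying by the ledge; bystander. Origin: centre of underside.
- spacer_ring: Loose white ceramic ring, 56 mm across, 8 mm high, lying on the tab's side behind the tab; bystander. Origin: centre of underside.
- focus_sleeve: Loose brass focusing sleeve, 44 mm across, 46 mm high; bystander. Origin: centre of underside.
- collimator_tube: Loose steel collimator tube standing upright, 48 mm across, 120 mm high; bystander. Origin: centre of underside.
- blower: Loose rubber dust blower standing on its base, 58 mm across, 100 mm high; bystander. Origin: centre of underside.
- lens_brush: Loose wooden-handled lens brush, 160 mm long, lying along its own x; bystander. Origin: underside, mid-length.
There are look-alikes about, which are no part of the job. Several things have the shape of the cover; the one meant has the colours described above.

How it is judged:
By the outcome, as a careful person would: the job done as asked, in the order asked, and still so for the second after the job is handed in, with the robot touching nothing.
It also fails if it takes over 38 s, if anything falls off the work surface, if the arm or the gripper's body presses on something with over 40 N, if the wrist force passes 120 N, or if a joint passes its speed limit or range.

## Robot

A 6-joint arm with a two-finger parallel gripper is mounted at the origin on the work surface. World frame = base frame: x ahead of the robot, y to its left, z up, the work surface at z = 0. Lengths are in m, angles in rad, forces in N, time in s.
With the tool pointing down it reaches from about 0.3 to 0.75 m from the base axis. Payload 8.5 kg.
Tool frame: the origin (TCP) lies between the finger pads; the fingertips stand 8 mm ahead of it and the grasp point (between the pads) lies 11 mm behind it; z points along the fingers, y is the direction in which the jaws open and shut (so a half turn about z gives the same grasp; the last joint's range is limited). The gripper opens to 88 mm and grips with 3 to 60 N. Pads are 18 mm wide; open, the fingers measure 123 mm over their backs; the gripper's body (75 mm by 187 mm) begins 45 mm behind the grasp point.
Start: joints at [0.892, 0.381, 1.297, -0, 1.464, -0.215], TCP at [0.246, 0.492, 0.247] pointing down, gripper open.
Joint ranges: [-3.11, 3.11], [-0.89, 2.33], [0.22, 2.48], [-1.42, 4.56], [0.17, 2.85], [-2.88, 2.88]. Speed limits (rad/s): [2.39, 2.39, 3.14, 3.14, 3.14, 3.14].

## Interface

Orientations are given as a rotation vector (axis times angle).
In Python, from rig import arm gives the robot as it stands.
- The arm moves only by the tool apply_moves, never from a script. Its argument "commands" is a list of rows, each an object with "delta_rot": the turn, a rotation vector about the tool's x, y, z in rad, a list of three; "offset": the shift along the tool's x, y, z in m, a list of three; "jaw": the opening, from 0 (shut) to 1 (fully open). A call has 1 to 10 rows; each row shifts and turns the pose as measured when the row begins, along the tool's axes as they then stand; what a row does not reach is not made up. A row lasts 1/12 s, in which the tool goes at most 41.7 mm and 7.16 degrees, less where a joint would pass 70% of its speed; a pose out of reach is approached as far as the arm can. A call with a gripper value outside its range is refused whole. The fingers move at their own pace and stop on an object; the grip force is fixed at half the most. Time passes only in rows, so rows that do not move let the fingers close. It gives the time, the measured TCP pose, the force and the opening at its end, in the units of the state.
- arm.get_obs(): the state, without advancing time (a new reading comes with each control period).
- arm.read_camera(name): name is "scene" or "top" or "wrist"; returns (picture, depth): 384x512x3 uint8, red, green, blue; 384x512 float32, m along the optical axis (not along the pixel's ray), 0 where there is no reading.
- arm.calibration(name): a dict with "fx", "fy", "cx", "cy" (pixels), "R" (3x3) and "t" (3): a world point X has camera coordinates R X + t. Camera axes: x right, y down, z forward; pixel columns grow to the right and rows downward; lengths in m; the calibration is good to about 2 mm. A picture is of the moment at which its call begins: read the wrist's pose just before it. calibration takes no time and is no camera call; for the wrist camera it gives the pose at the moment of the call.
- arm.job_done(): hands the job in, once; it reports no verdict.
The state is a dict: "t": time; "joint_pos": joint angles; "joint_vel": joint speeds; "joint_torque": joint torques, N m; "tcp_pos": TCP position; "tool_rot": TCP orientation; "contact_force": force on the tool from outside, world axes, zero at the start; "wrist_torque": the same for the moment, N m; "width": finger opening in m.
Only numpy, scipy, OpenCV 4.12 (cv2) and the standard library are available. Lean on these libraries where they do the work, as an engineer would, in place of code of your own. Each camera call takes 0.05 s, during which the arm holds its last target. There are 200 camera calls.

## Working session

There is one attempt and no reset: what is moved stays moved. The work goes in short steps, Python scripts to look and compute and a tool call to move; the robot and the scene stay as the last step left them, time stands still between calls to the robot, and variables do not carry over. Pictures are saved under pics/ and viewed, about 8 in all and at most 12, crops included, and the job is handed in when it is done.

Besides the shell and the picture viewer there is one more tool, called after "Call:" as a command line: name --argument value ..., lists and objects as JSON in quotes. apply_moves: Moves the arm, as the interface text tells. Its arguments: {"type":"object","properties":{"commands":{"type":"array"}},"required":["commands"]}

```bash
mkdir -p pics; ls
python3 - <<'E'
from rig import arm
import cv2,numpy as np
o=arm.get_obs();print(o)
for n in("top","scene"):
    p,d=arm.read_camera(n);cv2.imwrite(f"pics/{n}0.png",p[:,:,::-1]);np.save(f"pics/{n}0.npy",d)
    print(n,arm.calibration(n))
E
```

```text
pics
{'t': 0.0, 'joint_pos': array([ 8.91716799e-01,  3.81192580e-01,  1.29820398e+00,  1.61012315e-05,
        1.46358558e+00, -2.15306382e-01]), 'joint_vel': array([-0.00078535,  0.0014722 ,  0.00049292,  0.00041092,  0.00015338,
       -0.0010438 ]), 'joint_torque': array([ 2.03827415e-05, -4.37933278e+01, -2.24559152e+01,  7.13065895e-02,
        3.53499851e-02, -1.66502032e-04]), 'tcp_pos': array([0.24587251, 0.49170698, 0.24615874]), 'tool_rot': array([-7.21843110e-01, -3.05690652e+00,  1.95671213e-03]), 'contact_force': array([ 0.07611165, -1.05864574, -1.12099502]), 'wrist_torque': array([-0.04233179,  0.02308386, -0.01293632]), 'width': 0.08828225178409144}
top {'fx': 383.17517118711146, 'fy': 383.17517118711146, 'cx': 258.81045626106277, 'cy': 190.614491164239, 'R': array([[ 0.00181059, -0.99997538,  0.00677899],
       [-0.99805277, -0.00222969, -0.06233536],
       [ 0.06234894, -0.00665293, -0.99803224]]), 't': array([0.00329647, 0.5497368 , 1.07337013])}
scene {'fx': 451.3142826646328, 'fy': 451.3142826646328, 'cx': 262.6494453925663, 'cy': 192.43302175106214, 'R': array([[ 0.7830118 ,  0.62199171, -0.004339  ],
       [ 0.35886892, -0.45744795, -0.81360585],
       [-0.50804096,  0.63550585, -0.58140064]]), 't': array([-0.43888425, -0.14580345,  1.80590899])}
```

View pics/top0.png

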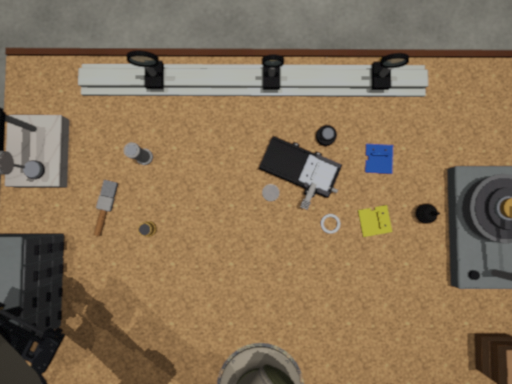

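View pics/scene0.png

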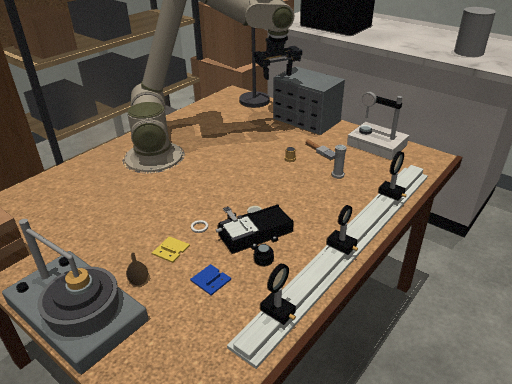

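The top view shows the mount with the silver cover at about (318,170), the ledge running up-left to (265,150) and the tab pad at about (306,204). The white ring is at (331,224), the lens disk at (271,193) and the objective cell at (326,135). The blue and yellow plates are look-alikes. Next comes a rough fix, then the wrist camera.

```bash
cat > h.py <<'E'
import numpy as np,cv2
from scipy.spatial.transform import Rotation as Ro
def cast(c,px,z):
    px=np.atleast_2d(px).astype(float)
    d=np.c_[(px[:,0]-c['cx'])/c['fx'],(px[:,1]-c['cy'])/c['fy'],np.ones(len(px))]@c['R']
    o=-c['R'].T@c['t']
    return o+d*((z-o[2])/d[:,2])[:,None]
def proj(c,X):
    q=np.atleast_2d(X)@c['R'].T+c['t']
    return np.c_[c['fx']*q[:,0]/q[:,2]+c['cx'],c['fy']*q[:,1]/q[:,2]+c['cy']]
def cloud(c,d):
    v,u=np.mgrid[:d.shape[0],:d.shape[1]]
    q=np.stack([(u-c['cx'])/c['fx']*d,(v-c['cy'])/c['fy']*d,d],-1)
    return (q-c['t'])@c['R']
E
python3 - <<'E'
from rig import arm
from h import *
c=arm.calibration("top");p=cv2.imread("pics/top0.png");P=cloud(c,np.load("pics/top0.npy"))
m=((P[...,2]>.03)&(P[...,2]<.07)).astype(np.uint8);m[:, :225]=0;m[:120]=0;m[230:]=0;m[:,345:]=0
n,l,s,ce=cv2.connectedComponentsWithStats(m);print(s,ce)
for i in range(1,n):
    if s[i,4]>60:
        uv=np.argwhere(l==i)[:,::-1];r=cv2.minAreaRect((P[l==i][:,:2]*1000).astype(np.float32));print(r)
g=p.max(2);mm=m.copy()
mm[g<100]=0
b=cv2.resize(p[115:245,225:400],None,fx=4.5,fy=4.5,interpolation=cv2.INTER_CUBIC);cv2.imwrite("pics/c0.png",b)
E
```

```text
[[     0      0    512    384 193421]
 [   317    124     20     21    264]
 [   258    135     84     75   2923]] [[254.72129707 191.93553957]
 [326.48484848 133.71590909]
 [300.61717414 167.89839206]]
((710.3110961914062, -186.9772491455078), (54.502349853515625, 55.66310501098633), 60.17169189453125)
((590.3318481445312, -105.36300659179688), (228.131103515625, 155.37060546875), 66.07889556884766)
```

View pics/c0.png

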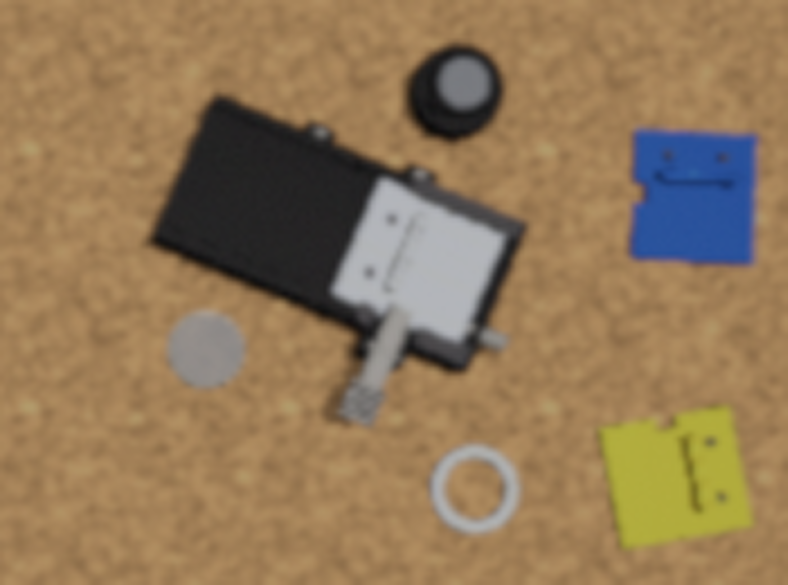

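Call:
apply_moves --commands '[{"offset": [-0.033,-0.0235,0],"delta_rot": [0,0,0],"jaw": 0},{"offset": [-0.033,-0.0235,0],"delta_rot": [0,0,0],"jaw": 0},{"offset": [-0.033,-0.0235,0],"delta_rot": [0,0,0],"jaw": 0},{"offset": [-0.033,-0.0235,0],"delta_rot": [0,0,0],"jaw": 0},{"offset": [-0.033,-0.0235,0],"delta_rot": [0,0,0],"jaw": 0},{"offset": [-0.033,-0.0235,0],"delta_rot": [0,0,0],"jaw": 0},{"offset": [-0.033,-0.0235,0],"delta_rot": [0,0,0],"jaw": 0},{"offset": [-0.033,-0.0235,0],"delta_rot": [0,0,0],"jaw": 0}]'

```text
t: 0.77
tcp_pos: [0.3985, 0.2009, 0.2432]
tool_rot: [-0.7, -3.058, 0.005]
contact_force: [0.5, -0.1, -0.2]
width: 0.0371
```

Run:
```python
from rig import arm
from h import *
c=arm.calibration("top")
q=np.array([[218,98],[155,240],[465,368],[522,225]])/4.5+[225,115]
X=cast(c,q,.043);print(X.round(4))
y=(X[0]+X[1]-X[2]-X[3])/2;L=np.hypot(*y[:2]);print(L,np.linalg.norm(X[0]-X[1]))
y/=L;print("yaw y",np.degrees(np.arctan2(y[1],y[0])))
mid=X.mean(0);s=mid-y*.053;print("socket",s);xx=np.array([y[1],-y[0],0]);print("pad",s-.094*xx)
print("pad cast",cast(c,np.array([[360,403]])/4.5+[225,115],.0525))
```

```text
[[ 0.6994 -0.0362  0.043 ]
 [ 0.6104  0.0029  0.043 ]
 [ 0.5314 -0.1887  0.043 ]
 [ 0.6203 -0.2249  0.043 ]]
0.20594728102317172 0.09727526824430595
yaw y 67.42984026498148
socket [ 0.59504023 -0.16065287  0.043     ]
pad [ 0.50823967 -0.12457431  0.043     ]
pad cast [[ 0.50939783 -0.12242747  0.0525    ]]
```

Call:
apply_moves --commands '[{"offset": [-0.0295,-0.0252,0],"delta_rot": [0,0,0],"jaw": 0},{"offset": [-0.0295,-0.0252,0],"delta_rot": [0,0,0],"jaw": 0},{"offset": [-0.0295,-0.0252,0],"delta_rot": [0,0,0],"jaw": 0},{"offset": [-0.0295,-0.0252,0],"delta_rot": [0,0,0],"jaw": 0},{"offset": [-0.0295,-0.0252,0],"delta_rot": [0,0,0],"jaw": 0},{"offset": [-0.0295,-0.0252,0],"delta_rot": [0,0,0],"jaw": 0},{"offset": [-0.0295,-0.0252,0],"delta_rot": [0,0,0],"jaw": 0},{"offset": [-0.0295,-0.0252,0],"delta_rot": [0,0,0],"jaw": 0},{"offset": [-0.0295,-0.0252,0],"delta_rot": [0,0,0],"jaw": 0},{"offset": [0,0,0],"delta_rot": [0,0,0],"jaw": 0}]'

```text
t: 1.6
tcp_pos: [0.5427, -0.143, 0.24]
tool_rot: [-0.71, -3.052, 0.006]
contact_force: [-0.5, 0.3, 0.1]
width: 0.0002
```

Run:
```python
from rig import arm
from h import *
c=arm.calibration("wrist")
p,d=arm.read_camera("wrist");cv2.imwrite("pics/w0.png",p[:,:,::-1]);np.savez("pics/w0.npz",d=d,**c)
print(arm.get_obs()['joint_pos'],c)
```

```text
[-0.46318643  0.40664886  1.27544085 -0.00464283  1.4685207  -1.57710851] {'fx': 302.3779306998015, 'fy': 302.3779306998015, 'cx': 250.70518552649347, 'cy': 188.10262480629663, 'R': array([[ 0.44143996,  0.89727837, -0.00471979],
       [ 0.85577127, -0.41942625,  0.30288141],
       [ 0.26978934, -0.13774302, -0.95301656]]), 't': array([-0.11079587, -0.56429408,  0.21911294])}
```

View pics/w0.png

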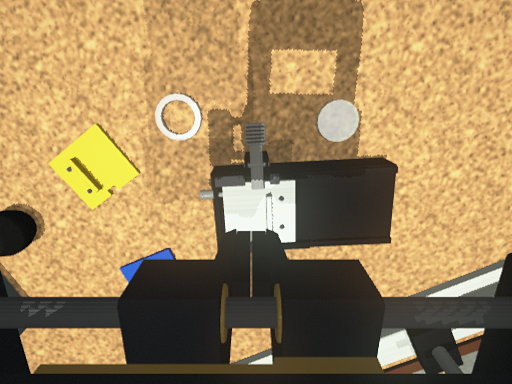

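Wrist view: the pad is at about (254,134), the cover around (262,205), the ridge around (271,210), and the mount's far-end corner at (396,165). Now I'll measure these.

Run:
```python
from h import *
z=np.load("pics/w0.npz");c={k:z[k] for k in z};d=c['d'];P=cloud(c,d)
print("px casts", cast(c,[[254,134]],.0525), cast(c,[[396,163],[391,240]],.045))
# local cloud at approx mount frame
a=np.radians(67.43);y=np.array([np.cos(a),np.sin(a)]);x=np.array([y[1],-y[0]]);s=np.array([.595,-.1607])
Q=np.stack([(P[...,:2]-s)@x,(P[...,:2]-s)@y,P[...,2]],-1)*1000
v,u=np.mgrid[:384,:512];ok=(d>0)&(v<232)
def st(n,m):
    q=Q[m&ok]; print(n,len(q),np.percentile(q,[1,50,99],axis=0).round(1).tolist() if len(q) else '')
st("pad",(Q[...,0]<-76)&(Q[...,0]>-115)&(abs(Q[...,1])<25)&(Q[...,2]>40))
top=(Q[...,2]>30)&(Q[...,0]>-58)&(Q[...,0]<70)&(Q[...,1]>-70)
st("mount",top)
led=top&(Q[...,1]>65)
st("ledge",led)
r=(Q[...,2]>53)&(abs(Q[...,0])<30)&(abs(Q[...,1])<30); st("ridge",r)
# -x edge line fit of ledge
pts=[]
for yy in range(60,155,5):
    m=led&ok&(abs(Q[...,1]-yy)<2.5)
    if m.sum(): pts.append((yy,Q[m][:,0].min()))
pts=np.array(pts);print(np.polyfit(pts[:,0],pts[:,1],1),pts[:,1].round(1))
p=cv2.imread("pics/w0.png").min(2)
cv=(p>150)&(Q[...,2]>38)&(abs(Q[...,0])<60)&(abs(Q[...,1])<60); st("cover",cv)
for xx in (-28,-15,0):
    m=cv&ok&(abs(Q[...,0]-xx)<4)&(Q[...,2]<50); st("cov row%d"%xx,m)
```

```text
px casts [[ 0.51210513 -0.12424877  0.0525    ]] [[ 0.6127566   0.00480208  0.045     ]
 [ 0.7026621  -0.03064436  0.045     ]]
pad 486 [[-102.2, -8.4, 51.3], [-90.2, 2.3, 53.5], [-76.4, 12.9, 55.3]]
mount 11880 [[-52.3, -52.4, 33.8], [-11.7, 56.7, 42.0], [35.0, 159.2, 58.4]]
ledge 5486 [[-45.3, 66.0, 33.4], [-7.9, 114.2, 41.1], [36.5, 160.6, 46.9]]
ridge 195 [[-29.5, -0.9, 53.0], [-4.0, 13.2, 58.7], [19.7, 16.5, 60.4]]
[ 7.26758352e-03 -4.61989440e+01] [-45.6 -45.8 -45.5 -45.5 -45.6 -45.7 -45.5 -45.5 -45.5 -45.5 -45.4 -45.4
 -45.2 -45.  -45.2 -45.3 -45.3 -45.1]
cover 3411 [[-35.8, -51.1, 44.9], [-5.5, 2.7, 47.0], [27.3, 43.9, 59.4]]
cov row-28 405 [[-31.9, -53.2, 45.1], [-27.6, 1.4, 46.8], [-24.1, 44.2, 48.4]]
cov row-15 417 [[-18.9, -38.7, 45.3], [-15.0, -2.9, 46.9], [-11.1, 43.8, 48.5]]
cov row0 403 [[-3.9, -39.0, 45.3], [0.2, -1.1, 46.8], [3.9, 43.6, 48.6]]
```

Call:
apply_moves --commands '[{"offset": [0.0384,0.004,0],"delta_rot": [0,0,-0.057],"jaw": 0},{"offset": [0,0,0.035],"delta_rot": [0,0,0],"jaw": 0},{"offset": [0,0,0.035],"delta_rot": [0,0,0],"jaw": 0},{"offset": [0,0,0.035],"delta_rot": [0,0,0],"jaw": 0},{"offset": [0,0,0.035],"delta_rot": [0,0,0],"jaw": 0},{"offset": [0,0,0],"delta_rot": [0,0,0],"jaw": 0}]'

```text
t: 2.15
tcp_pos: [0.5052, -0.1154, 0.0981]
tool_rot: [-0.616, -3.076, 0.003]
contact_force: [-0.8, -0.2, -0.9]
width: 0.0003
```

```bash
cat > chk.py <<'E'
from rig import arm
from h import *
import sys
o=arm.get_obs();M=Ro.from_rotvec(o['tool_rot']).as_matrix()
a=np.radians(67.1);y=np.array([np.cos(a),np.sin(a)]);x=np.array([y[1],-y[0]]);s=np.array([.5984,-.1605])
e=o['tcp_pos'][:2]-s;print("tcp mount mm",1000*e@x,1000*e@y,o['tcp_pos'][2]*1000)
print("tool x,y,z in mount",[(np.r_[m[:2]@x,m[:2]@y,m[2]]).round(3) for m in M.T],o['joint_pos'].round(2),o['contact_force'],o['t'])
if len(sys.argv)>1:
    c=arm.calibration("wrist");p,d=arm.read_camera("wrist");cv2.imwrite(f"pics/{sys.argv[1]}.png",p[:,:,::-1]);np.savez(f"pics/{sys.argv[1]}.npz",d=d,**c)
E
python3 chk.py w1
```

```text
tcp mount mm -103.3678649008734 5.321067196271045 98.05045895961345
tool x,y,z in mount [array([-1.   , -0.005,  0.004]), array([-0.005,  1.   , -0.003]), array([-0.004, -0.003, -1.   ])] [-0.45  0.49  1.6  -0.    1.05 -1.63] [-0.75708996 -0.24692658 -0.92310661] 2.15
```

View pics/w1.png

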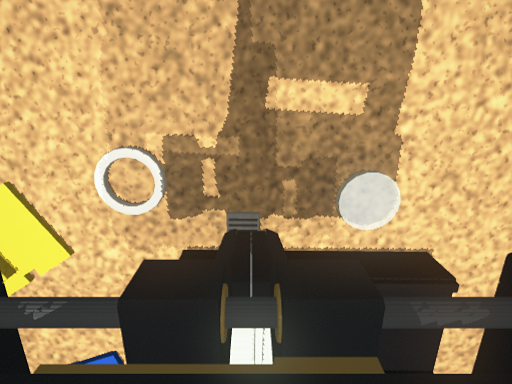

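The pad shows at columns 227–260, with its outer edge at row 212; the finger seam is at column 251.

Run:
```python
from h import *
z=np.load("pics/w1.npz");c={k:z[k] for k in z}
a=np.radians(67.1);y=np.array([np.cos(a),np.sin(a)]);x=np.array([y[1],-y[0]]);s=np.array([.5984,-.1605])
for q in ([227,212],[260,212],[243,230]):
    e=cast(c,[q],.0525)[0,:2]-s;print(1000*e@x,1000*e@y)
```

```text
-106.5792705000894 -9.812083282227793
-106.70143085515177 11.889722976350946
-93.62463948483533 0.6699909864380018
```

Call:
apply_moves --commands '[{"offset": [-0.0065,-0.0043,0.01],"delta_rot": [0,0,0],"jaw": 0},{"offset": [0,0,0.018],"delta_rot": [0,0,0],"jaw": 0},{"offset": [0,0,0.006],"delta_rot": [0,0,0],"jaw": 0},{"offset": [0,0,0],"delta_rot": [0,0,0],"jaw": 0}]'

```text
t: 2.53
tcp_pos: [0.515, -0.1236, 0.0722]
tool_rot: [0.611, 3.072, -0.009]
contact_force: [-0.1, 0.5, -0.4]
width: 0.0004
```

```bash
python3 chk.py
```

```text
tcp mount mm -91.17217403015437 1.5632837134685715 72.16812810223459
tool x,y,z in mount [array([-1.   , -0.007, -0.011]), array([-0.007,  1.   , -0.004]), array([ 0.011, -0.004, -1.   ])] [-0.46  0.54  1.61 -0.    0.99 -1.63] [-0.1445295   0.48155063 -0.43416906] 2.5333
```

Call:
apply_moves --commands '[{"offset": [0.0055,0,0.004],"delta_rot": [0,0,0],"jaw": 0},{"offset": [0,0,0.006],"delta_rot": [0,0,0],"jaw": 0},{"offset": [0,0,0.006],"delta_rot": [0,0,0],"jaw": 0},{"offset": [0,0,0.005],"delta_rot": [0,0,0],"jaw": 0},{"offset": [0,0,0],"delta_rot": [0,0,0],"jaw": 0}]'

```text
t: 2.95
tcp_pos: [0.512, -0.1226, 0.0538]
tool_rot: [0.609, 3.064, -0.013]
contact_force: [-0.5, 0.1, 2.0]
width: 0.0007
```

```bash
python3 chk.py
```

```text
tcp mount mm -94.3149315303333 1.33786773880459 53.80625964492743
tool x,y,z in mount [array([-1.   , -0.007, -0.019]), array([-0.007,  1.   , -0.004]), array([ 0.019, -0.004, -1.   ])] [-0.46  0.56  1.64 -0.    0.92 -1.63] [-0.49624161  0.14274748  1.99725964] 2.95
```

Contact at about 2 N, so I'll press on to the stop.

Call:
apply_moves --commands '[{"offset": [0,0,0.004],"delta_rot": [0,0,0],"jaw": 0},{"offset": [0,0,0.003],"delta_rot": [0,0,0],"jaw": 0},{"offset": [0,0,0.003],"delta_rot": [0,0,0],"jaw": 0},{"offset": [0,0,0],"delta_rot": [0,0,0],"jaw": 0}]'

```text
t: 3.28
tcp_pos: [0.5127, -0.1228, 0.0516]
tool_rot: [0.606, 3.059, -0.016]
contact_force: [-6.8, 3.4, 9.7]
width: 0.0002
```

```bash
python3 chk.py
```

```text
tcp mount mm -93.64384895906224 1.3616335938148652 51.600131677660464
tool x,y,z in mount [array([-1.   , -0.009, -0.025]), array([-0.008,  1.   , -0.006]), array([ 0.025, -0.006, -1.   ])] [-0.46  0.56  1.64 -0.01  0.91 -1.63] [-6.79965501  3.36641244  9.74640698] 3.2833
```

Call:
apply_moves --commands '[{"offset": [0,0,-0.01],"delta_rot": [0,0,0],"jaw": 0},{"offset": [0,0,-0.02],"delta_rot": [0,0,0],"jaw": 0},{"offset": [0,0,-0.03],"delta_rot": [0,0.025,0],"jaw": 0},{"offset": [0.02,0,-0.03],"delta_rot": [0,0,0],"jaw": 0},{"offset": [0.02,0,-0.03],"delta_rot": [0,0,0],"jaw": 0},{"offset": [0.01,0,-0.03],"delta_rot": [0,0,0],"jaw": 0},{"offset": [0,0,0],"delta_rot": [0,0,0],"jaw": 0}]'

```text
t: 3.87
tcp_pos: [0.4631, -0.1015, 0.2074]
tool_rot: [-0.61, -3.076, 0.008]
contact_force: [1.7, -0.1, 0.3]
width: 0.0003
```

```bash
python3 chk.py w2
```

```text
tcp mount mm -147.62568495359406 1.7114846621452244 207.4187404588048
tool x,y,z in mount [array([-1.   , -0.008,  0.004]), array([-0.008,  1.   , -0.006]), array([-0.004, -0.006, -1.   ])] [-0.46  0.29  1.56 -0.01  1.3  -1.64] [ 1.74246879 -0.10991779  0.28295192] 3.8667
```

View pics/w2.png

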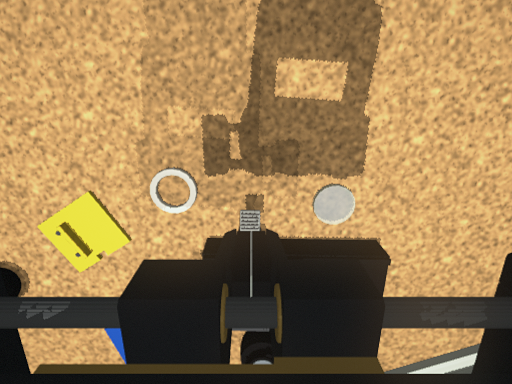

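Call:
apply_moves --commands '[{"offset": [-0.036,0,0],"delta_rot": [0,0,0],"jaw": 0},{"offset": [-0.036,-0.003,0],"delta_rot": [0,0,0],"jaw": 0},{"offset": [-0.036,-0.003,0],"delta_rot": [0,0,0],"jaw": 0},{"offset": [-0.036,-0.003,0],"delta_rot": [0,0,0],"jaw": 0},{"offset": [0,0,0],"delta_rot": [0,0,0.12],"jaw": 0},{"offset": [0,0,0],"delta_rot": [0,0,0.12],"jaw": 0},{"offset": [0,0,0],"delta_rot": [0,0,0.12],"jaw": 0},{"offset": [0,0,0],"delta_rot": [0,0,0.12],"jaw": 0},{"offset": [0,0,0],"delta_rot": [0,0,0.12],"jaw": 0},{"offset": [0,0,0],"delta_rot": [0,0,0.12],"jaw": 0}]'

```text
t: 4.75
tcp_pos: [0.5973, -0.1676, 0.1837]
tool_rot: [-1.675, -2.623, 0.015]
contact_force: [-0.5, 0.3, -0.1]
width: 0.0009
```

Call:
apply_moves --commands '[{"offset": [0,0,0],"delta_rot": [0,0,0.12],"jaw": 0},{"offset": [0,0,0],"delta_rot": [0,0,0.12],"jaw": 0},{"offset": [0,0,0],"delta_rot": [0,0,0.12],"jaw": 0},{"offset": [0,0,0],"delta_rot": [0,0,0.12],"jaw": 0},{"offset": [0,0,0],"delta_rot": [0,0,0.12],"jaw": 0},{"offset": [0,0,0],"delta_rot": [0,0,0.12],"jaw": 0},{"offset": [0,0,0],"delta_rot": [0,0,0.06],"jaw": 0},{"offset": [0,0,0],"delta_rot": [0,0,0],"jaw": 0}]'

```text
t: 5.42
tcp_pos: [0.5969, -0.168, 0.1663]
tool_rot: [-2.571, -1.732, 0.048]
contact_force: [-0.0, -1.1, 0.7]
width: 0.0006
```

```bash
python3 chk.py w3
```

```text
tcp mount mm 1.5904071606806103 -7.503830174078254 166.34708611955742
tool x,y,z in mount [array([-0.015,  1.   , -0.002]), array([ 0.999,  0.015, -0.052]), array([-0.052, -0.003, -0.999])] [-0.46  0.59  1.18 -0.01  1.43 -0.08] [-0.01749076 -1.0670898   0.71953813] 5.4167
```

View pics/w3.png

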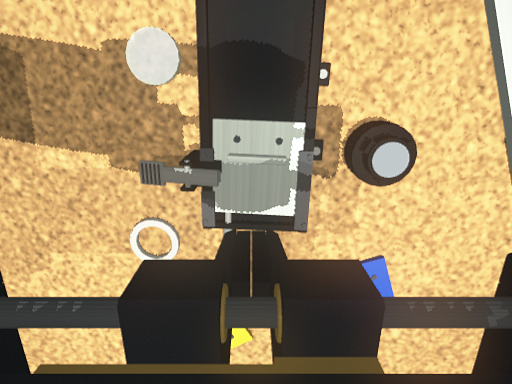

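The cover's front edge is at about row 120 and the ridge at (257,156), with the fingers behind it.

Run:
```python
from h import *
z=np.load("pics/w3.npz");c={k:z[k] for k in z};P=cloud(c,c['d'])
a=np.radians(67.1);y=np.array([np.cos(a),np.sin(a)]);x=np.array([y[1],-y[0]]);s=np.array([.5984,-.1605])
for q,h in (([214,120],.046),([305,120],.046),([228,156],.058),([287,160],.058),([203,225],.05),([307,230],.05)):
    e=cast(c,[q],h)[0,:2]-s;print(q,1000*e@x,1000*e@y)
Q=np.stack([(P[...,:2]-s)@x,(P[...,:2]-s)@y,P[...,2]],-1)*1000
v=np.mgrid[:384,:512][0]
m=(Q[...,2]>53)&(abs(Q[...,0])<23)&(abs(Q[...,1]-17)<20)&(v<200)
print(m.sum(),np.percentile(Q[m],[2,50,98],axis=0).round(1))
```

```text
[214, 120] -35.55634755448662 48.447092781663244
[305, 120] 40.6539071875689 49.93685653476493
[228, 156] -22.46208971259854 20.43682193421941
[287, 160] 26.624562149225476 18.3193180283765
[203, 225] -47.426848226091764 -47.289082715446085
[307, 230] 48.92528651582778 -48.63520200581803
444 [[-21.7  14.7  53.8]
 [  0.1  18.2  58.4]
 [ 21.8  20.8  59.8]]
```

Call:
apply_moves --commands '[{"offset": [0,0,0.02],"delta_rot": [-0.052,0,0],"jaw": 0},{"offset": [0,0,0.025],"delta_rot": [0,0,0],"jaw": 0},{"offset": [0,0,0.02],"delta_rot": [0,0,0],"jaw": 0},{"offset": [0,0,0.01],"delta_rot": [0,0,0],"jaw": 0},{"offset": [0,0,0],"delta_rot": [0,0,0],"jaw": 0}]'

```text
t: 5.88
tcp_pos: [0.5959, -0.168, 0.0845]
tool_rot: [2.59, 1.776, -0.003]
contact_force: [-0.3, 0.1, 0.1]
width: 0.0005
```

```bash
python3 chk.py
```

```text
tcp mount mm 0.654579413599246 -7.86461481880302 84.46187315099795
tool x,y,z in mount [array([-0.031,  1.   , -0.002]), array([ 1.   ,  0.031, -0.   ]), array([-0.   , -0.002, -1.   ])] [-0.46  0.65  1.32 -0.    1.17 -0.1 ] [-0.32014193  0.1160381   0.11504912] 5.8833
```

Call:
apply_moves --commands '[{"offset": [0,0,0.01],"delta_rot": [0,0,0.031],"jaw": 0},{"offset": [0,0,0.009],"delta_rot": [0,0,0],"jaw": 0},{"offset": [0,0,0.003],"delta_rot": [0,0,0],"jaw": 0},{"offset": [0,0,0],"delta_rot": [0,0,0],"jaw": 0}]'

```text
t: 6.22
tcp_pos: [0.5962, -0.1682, 0.0606]
tool_rot: [-2.613, -1.744, 0.004]
contact_force: [0.1, -0.0, -0.4]
width: 0.0004
```

```bash
python3 chk.py
```

```text
tcp mount mm 0.9798037996364521 -7.957739689048392 60.59365272460963
tool x,y,z in mount [array([-0.006,  1.   , -0.002]), array([ 1.   ,  0.006, -0.001]), array([-0.001, -0.002, -1.   ])] [-0.46  0.68  1.34 -0.    1.12 -0.07] [ 0.09511926 -0.0316903  -0.35353996] 6.2167
```

Call:
apply_moves --commands '[{"offset": [0.006,0,0.0015],"delta_rot": [0,0,0],"jaw": 0},{"offset": [0.006,0,0],"delta_rot": [0,0,0],"jaw": 0},{"offset": [0.006,0,0],"delta_rot": [0,0,0],"jaw": 0},{"offset": [0.006,0,0],"delta_rot": [0,0,0],"jaw": 0}]'

```text
t: 6.55
tcp_pos: [0.6062, -0.1457, 0.0602]
tool_rot: [2.61, 1.745, -0.004]
contact_force: [-0.6, -1.3, -1.4]
width: 0.0003
```

```bash
python3 chk.py
```

```text
tcp mount mm 1.3857589687003218 16.70505615339536 60.21087358336014
tool x,y,z in mount [array([-0.007,  1.   , -0.003]), array([ 1.   ,  0.007, -0.   ]), array([-0.   , -0.003, -1.   ])] [-0.42  0.69  1.33 -0.    1.13 -0.03] [-0.63285621 -1.26971865 -1.44924227] 6.55
```

Call:
apply_moves --commands '[{"offset": [0.006,0,0],"delta_rot": [0,0,0],"jaw": 0},{"offset": [0.006,0,0],"delta_rot": [0,0,0],"jaw": 0},{"offset": [0.006,0,0],"delta_rot": [0,0,0],"jaw": 0},{"offset": [0.006,0,0],"delta_rot": [0,0,0],"jaw": 0},{"offset": [0.006,0,0],"delta_rot": [0,0,0],"jaw": 0}]'

```text
t: 6.97
tcp_pos: [0.619, -0.1145, 0.0608]
tool_rot: [2.608, 1.746, -0.005]
contact_force: [-0.2, -0.5, 0.2]
width: 0.0006
```

```bash
python3 chk.py
```

```text
tcp mount mm 1.087423471522694 50.440596379636915 60.76449981643385
tool x,y,z in mount [array([-0.009,  1.   , -0.004]), array([1.   , 0.009, 0.001]), array([ 0.001, -0.004, -1.   ])] [-0.37  0.69  1.31 -0.    1.14  0.02] [-0.19048541 -0.48955966  0.20514597] 6.9667
```

Call:
apply_moves --commands '[{"offset": [0.006,0,0.0005],"delta_rot": [0,0,0],"jaw": 0},{"offset": [0.006,0,0.0005],"delta_rot": [0,0,0],"jaw": 0},{"offset": [0.006,0,0.0005],"delta_rot": [0,0,0],"jaw": 0},{"offset": [0.005,0,0],"delta_rot": [0,0,0],"jaw": 0},{"offset": [0.003,0,0],"delta_rot": [0,0,0],"jaw": 0},{"offset": [0.001,0,0],"delta_rot": [0,0,0],"jaw": 0},{"offset": [0,0,0],"delta_rot": [0,0,0],"jaw": 0}]'

```text
t: 7.55
tcp_pos: [0.6318, -0.0847, 0.0599]
tool_rot: [2.605, 1.748, -0.001]
contact_force: [0.0, -1.0, 1.0]
width: 0.0002
```

```bash
python3 chk.py
```

```text
tcp mount mm 1.3111724430406895 82.83146378854555 59.92211533937278
tool x,y,z in mount [array([-0.011,  1.   , -0.003]), array([1.   , 0.011, 0.003]), array([ 0.003, -0.003, -1.   ])] [-0.32  0.7   1.29 -0.    1.15  0.07] [ 0.00996385 -1.030943    1.04843332] 7.55
```

Call:
apply_moves --commands '[{"offset": [-0.006,0,0],"delta_rot": [0,0,0],"jaw": 0},{"offset": [-0.006,0,-0.005],"delta_rot": [0,0,0],"jaw": 0},{"offset": [-0.01,0,-0.02],"delta_rot": [0,0,0],"jaw": 0},{"offset": [-0.02,0,-0.03],"delta_rot": [0,0,0],"jaw": 0},{"offset": [-0.025,0,-0.03],"delta_rot": [0,0,0],"jaw": 0},{"offset": [-0.025,0,-0.03],"delta_rot": [0,0,0],"jaw": 0},{"offset": [-0.02,0,-0.02],"delta_rot": [0,0,0],"jaw": 0},{"offset": [-0.02,0,0],"delta_rot": [0,0,0],"jaw": 0},{"offset": [0,0,0],"delta_rot": [0,0,0],"jaw": 0}]'

```text
t: 8.3
tcp_pos: [0.5761, -0.2157, 0.2027]
tool_rot: [2.608, 1.746, -0.004]
contact_force: [-0.2, -0.1, -0.8]
width: 0.0006
```

```bash
python3 chk.py w4
python3 - <<'E'
from h import *
z=np.load("pics/w4.npz");c={k:z[k] for k in z};P=cloud(c,c['d'])
a=np.radians(67.1);y=np.array([np.cos(a),np.sin(a)]);x=np.array([y[1],-y[0]]);s=np.array([.5984,-.1605])
Q=np.stack([(P[...,:2]-s)@x,(P[...,:2]-s)@y,P[...,2]],-1)*1000
v=np.mgrid[:384,:512][0]
m=(Q[...,2]>53)&(abs(Q[...,0])<23)&(Q[...,1]>40)&(Q[...,1]<160)&(v<215)
print("ridge",m.sum(),np.percentile(Q[m],[2,50,98],axis=0).round(1))
m=(abs(Q[...,2]-46)<3)&(abs(Q[...,0])<25)&(Q[...,1]<160)&(v<225)&(cv2.imread("pics/w4.png").min(2)>80)
print("cover",m.sum(),np.percentile(Q[m],[1,50,99],axis=0).round(1))
E
```

```text
tcp mount mm 0.9157530961637512 -59.49517923204317 202.6877642693495
tool x,y,z in mount [array([-0.009,  1.   , -0.004]), array([1.   , 0.009, 0.001]), array([ 0.001, -0.004, -1.   ])] [-0.55  0.53  1.18 -0.    1.43 -0.16] [-0.18324511 -0.05650133 -0.83975719] 8.3Traceback (most recent call last):
  File "<stdin>", line 7, in <module>
    return _quantile_unchecked(
        a, q, axis, out, overwrite_input, method, keepdims, weights)
    return _ureduce(a,
                    func=_quantile_ureduce_func,
    ...<5 lines>...
                    overwrite_input=overwrite_input,
                    method=method)
    r = func(a, **kwargs)
    result = _quantile(arr,
                       quantiles=q,
    ...<2 lines>...
                       out=out,
                       weights=wgt)
    slices_having_nans = np.isnan(arr[-1, ...])
                                  ~~~^^^^^^^^^
IndexError: index -1 is out of bounds for axis 0 with size 0
```

View pics/w4.png

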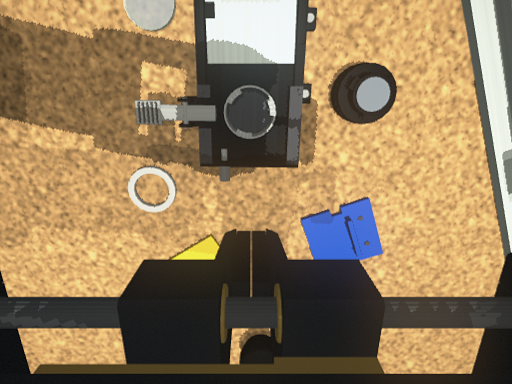

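The socket at (250,112) is fully open. The cover's rear edge is at row 62, and the ring, disk and cell look unmoved. As a last check I'll take the cover's position and compare bystanders in the top view.

Run:
```python
from rig import arm
from h import *
z=np.load("pics/w4.npz");c={k:z[k] for k in z}
a=np.radians(67.1);y=np.array([np.cos(a),np.sin(a)]);x=np.array([y[1],-y[0]]);s=np.array([.5984,-.1605])
for q,h in (([205,62],.046),([294,63],.046),([250,112],.04)):
    e=cast(c,[q],h)[0,:2]-s;print(q,1000*e@x,1000*e@y)
p,d=arm.read_camera("top");cv2.imwrite("pics/t1.png",p[:,:,::-1])
b=cv2.imread("pics/top0.png");n=p[:,:,::-1]
cv2.imwrite("pics/t1c.png",np.hstack([cv2.resize(i[110:250,90:450],None,fx=1,fy=1) for i in (b,n)]).repeat(1,0))
cv2.imwrite("pics/t1c.png",cv2.resize(n[110:250,240:440],None,fx=4,fy=4,interpolation=cv2.INTER_CUBIC))
P=cloud(arm.calibration("top"),d);Q=np.stack([(P[...,:2]-s)@x,(P[...,:2]-s)@y,P[...,2]],-1)*1000
m=(n.min(2)>100)&(abs(Q[...,0])<34)&(Q[...,1]>30)&(Q[...,1]<170)&(Q[...,2]>42)&(Q[...,2]<51)
print(m.sum(),np.percentile(Q[m],[1,50,99],axis=0).round(1))
A=Q[m];print("plane",np.linalg.lstsq(np.c_[A[:,:2],np.ones(len(A))],A[:,2],rcond=None)[0])
```

```text
[205, 62] -40.13384910072733 44.45568489601512
[294, 63] 40.270216674835716 44.355082633000976
[250, 112] 0.8508694858167773 0.5113387477130612
683 [[-3.330e+01  4.550e+01  4.240e+01]
 [-1.000e-01  8.450e+01  4.640e+01]
 [ 3.330e+01  1.283e+02  5.070e+01]]
plane [ 1.77493974e-03 -1.61928471e-03  4.65045782e+01]
```

View pics/t1c.png

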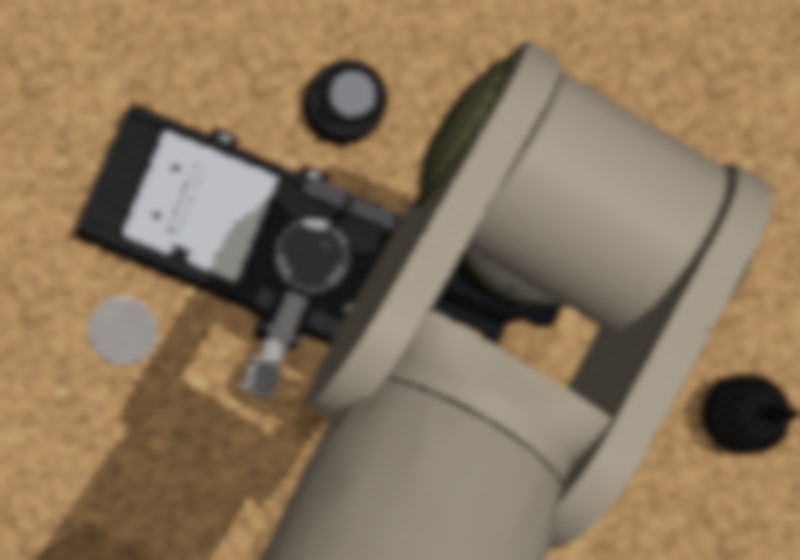

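The cover lies flat on the ledge, centred at about y = 86 mm (67–118 allowed). The socket is fully open and the arm is clear, so I'm handing in.

```bash
python3 -c "
from rig import arm
print(arm.job_done())"
```

```text
the job is handed in; nothing more can be done
None
```

The socket is uncovered and the job is handed in, at about 8.4 s on the robot's clock. I pressed the tab down to its stop (about 10 N vertically, 12 N in all). The cover sprang forward to about y = 7 mm. I then pushed its ridge along the guides with about 1–2 N and drew the arm clear.

- **Cover:** it lies flat, with a measured tilt under 0.002 rad, centred at about y = 86 mm (67 to 118 mm is allowed). Its rear edge is at about y = 44 mm.
- **Socket:** the wrist and top views both show it fully open.
- **Loose parts:** the objective cell, lens disk and ring looked undisturbed, judged by eye. The arm hid the ring in the last top view, so for it I relied on the wrist view. The blower is in that top view but I did not compare it with the start. The sleeve, tube and brush lay outside the closing views, and the arm did not work near them.
- **Failed check:** one depth check of the ridge found no points, because the ridge was out of the wrist camera's view. I used the cover's edge and the top view instead.

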